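Clear the parts cup and hold the derailleur cage wound to its stop

TASK

A derailleur lies on its side in a bench fixture, and a small steel parts cup stands in the way of its sprung cage arm. Nest that cup upright into the matching cup off to the side and let go of it; then swing the cage arm against its spring, towards the stop post, until it is fully against the stop, and finish while still holding it there. Leave the pedal, the small carton and the tape roll where they are.

Things in the scene. Friction and masses are not known exactly. Their poses are not given: they have to be found in the camera images.
- jig: Fixture with the derailleur, fixed to the bench. Origin on the cage arm's vertical axis at bench level, z up. Dark base plate x -75 to 105, y +-35, 8 mm high. Along +x: aluminium block and hanger, 53 mm high, and links to the round black pivot body at the origin (36 mm diameter, 48 mm high); the cage arm turns on it. Steel stop post, 9 mm diameter, 64 mm high, at x -53, y 0.
- cage_axis (a point): Point on the cage arm's vertical turning axis, 58 mm above the bench (middle of the arm's thickness).
- cage (a joint): Cage arm angle, rad. 0: at rest, arm along the jig's +y; grows counterclockwise from above, arm swinging from the jig's +y towards its -x. 1.31: hard stop, arm against the stop post. A spring always drives it back to 0: torque 0.15 N m at 0, 0.5 N m at the stop (6.4 N at cage_grip).
- cage_grip (a point): Point on the cage arm's centre line, 78 mm from the axis, at mid thickness, 58 mm above the bench. Here the arm is a plain aluminium bar 18 mm wide, 50 to 66 mm above the bench, free beneath (bench, or 8 mm base plate); plain from 57 to 95 mm from the axis. Turns with the arm: y axis outward along the arm, z up.
- cage_end (a point): Centre of the toothed outer pulley at the end of the cage arm, 116 mm from the axis, 38 mm diameter, 58 mm above the bench, fixed in the arm; bolt head up to 69 mm.
- loose_cup: The open steel parts cup that stands on the bench in the cage arm's sweep. Round and tapered: outside diameter 40 mm at the foot, 62 mm at the rim, 70 mm high, wall 2.5 mm, floor 4 mm, 90 g nominal (varies). Origin at the centre of the underside, z up.
- base_cup: Second cup of the same shape and size, standing on the bench off to the right (-y side), mouth up. Origin at the centre of the underside, z up. The other cup nests in it wall to wall, its underside then about 23 mm above this cup's underside.
- pedal: Bystander: flat bicycle pedal with its axle, 94 x 120 x 24 mm. Origin at the centre of its underside.
- tube_box: Bystander: small carton 60 x 85 x 50 mm. Origin at the centre of its underside.
- tape_roll: Bystander: roll of dark tape lying flat, 56 mm diameter, 19 mm high. Origin at the centre of its underside.

How it is judged:
On the way, in this order (a step that is already met when the one before it is completed fails the run):
1. the loose cup sits upright, nested in the other cup, and is let go (horizontal distance between loose_cup and base_cup below 0.008 m and z of loose_cup in the frame of base_cup between 0.003 and 0.032 m and angle between loose_cup's own z axis and vertical below 0.15 rad and angle between base_cup's own z axis and vertical below 0.1 rad and height (world z) of base_cup below 0.012 m and linear speed of loose_cup below 0.03 m/s and contact force between the fingers and loose_cup below 0.1 N), for 0.3 s.
2. the fingers hold the cage arm at its stop (value of joint cage above 1.23 rad and contact force between the fingers and jig above 2 N), for 0.2 s.
At the end, for the whole second after the job is handed in: Cage arm still at its stop (joint above 1.23 of 1.31 rad), held by the fingers (over 2 N) and no loose thing; loose cup released and still in the other: centres within 8 mm, underside 3 to 32 mm above the other's, upright within 0.15 rad (lower cup 0.1), lower cup on the bench (all of step 1 and all of step 2 and velocity of joint cage between -0.1 and 0.1 rad/s and contact force between jig and loose_cup below 0.2 N and contact force between jig and base_cup below 0.2 N and contact force between jig and pedal below 0.2 N and contact force between jig and tube_box below 0.2 N and contact force between jig and tape_roll below 0.2 N); the arm keeps its last pose, push and grip.
It fails at once if a bystander (pedal, carton, tape roll) is moved more than 30 mm (distance of any of pedal, tube_box, tape_roll from where it was at the start of the episode above 0.03 m).
It also fails if it takes over 51 s, if anything falls off the work surface, if the arm or the gripper's body presses on something with over 40 N, if the wrist force passes 120 N, or if a joint passes its speed limit or range.

ROBOT

A 7-joint arm with a two-finger parallel gripper is mounted at the origin on a cart in front of the work surface, level with it; the furniture and walls round the work are solid. World frame = base frame: x ahead of the robot, y to its left, z up, the work surface at z = 0. Lengths are in m, angles in rad, forces in N, time in s.
With the tool pointing down it reaches from about 0.4 to 0.875 m from the base axis. Payload 19.3 kg.
Tool frame: the origin (TCP) lies at the very end of the fingers, on their centre line; the grasp point (between the pads) lies 19 mm behind it; z points along the fingers, y is the line along which they close (so a half turn about z gives the same grasp; the last joint's range is limited). The gripper opens to 85 mm and grips with 20 to 120 N. Pads are 22 mm wide; open, the fingers measure 114 mm over their backs; the gripper's body (76 mm by 85 mm) begins 54 mm behind the grasp point. The pads swing forward as they close: fully open they stand 13 mm farther back than shut.
Start: joints at [-1.185, 0.521, -0.036, 1.599, 0.021, 1.021, -0.113], TCP at [0.275, 0.561, 0.206] pointing down, gripper open.
Joint ranges: [-2.91, 2.91], [-0.3, 2.13], [-1.5, 1.42], [0.17, 2.43], [-1.26, 4.41], [0.16, 1.93], [-2.52, 2.52]. Speed limits (rad/s): [1.89, 1.89, 2.39, 2.39, 3.01, 3.01, 3.01].

INTERFACE

Orientations are given as [roll, pitch, yaw] about the fixed x, y, z axes, in that order (R = Rz(yaw) Ry(pitch) Rx(roll)).
In Python, from workcell import monitor, viewer, bot gives the robot as it stands.
- The arm moves only by the tool move_arm, never from a script. Its arguments are lists of equal length, an entry for each row: "gripper": the opening, from 0 (shut) to 1 (fully open); "linear": the shift along the tool's x, y, z in cm, a list of three; "twist": the turn about the tool's z in degrees. A call has 1 to 8 rows; each row shifts and turns the commanded pose from where the row before left it, along the tool's axes as they then stand; what a row does not reach is not made up. A row lasts 1/10 s, in which the tool goes at most 50 mm and 8.59 degrees, less where a joint would pass 70% of its speed; a pose out of reach is approached as far as the arm can. A call with a gripper value outside its range is refused whole. The fingers move at their own pace and stop on an object; "squeeze" is the grip in N (left out, the last holds). Time passes only in rows, so rows that do not move let the fingers close. It gives the time, the measured TCP pose, the force, the opening and the grip force at its end, in the units of the state.
- monitor.observe(): the state, without advancing time (a new reading comes with each control period).
- viewer.grab_frame(name): name is "side" or "top" or "wrist"; returns a dict with "img" (384x512x3 uint8, red, green, blue), "K" (3x3 intrinsics, pixels), "k1" (the pictures are not rectified: a ray, as slopes to the right and down, at radius r is drawn at 1 + k1 r^2 times it, then the intrinsics apply), "eye" and "rotation" of the camera in the world. Camera axes: x right, y up, looking along -z (the intrinsics and any distortion apply to the point x, -y, -z); pixel columns grow to the right and rows downward; lengths in m; the calibration is good to about 2 mm. A picture is of the moment at which its call begins. There is no depth.
- bot.job_done(): hands the job in; it is judged then, once.
The state is a dict: "clock": time; "qpos": joint angles; "qd": joint speeds; "joint_efforts": joint torques, N m; "position": TCP position; "tool_rot": TCP orientation; "force": force on the tool from outside, world axes, zero at the start; "moment": the same for the moment, N m; "grip_width": finger opening in m; "finger_force": force on a finger pad.
Only numpy, scipy, OpenCV 4.12 (cv2) and the standard library are available. Lean on these libraries where they do the work, as an engineer would, in place of code of your own. Each camera call takes 0.05 s, during which the arm holds its last target. There are 200 camera calls.

## Working session

There is one attempt and no reset: what is moved stays moved. The work goes in short steps, Python scripts to look and compute and a tool call to move; the robot and the scene stay as the last step left them, time stands still between calls to the robot, and variables do not carry over. Pictures are saved under pics/ and viewed, at most 10 in all, crops included, and the job is handed in when it is done.

Besides the shell and the picture viewer there is one more tool, called as name(argument=value, ...), one argument or row to a line, values as JSON. move_arm: Moves the arm, as the interface text tells. Its arguments: {"type":"object","properties":{"gripper":{"type":"array"},"linear":{"type":"array"},"twist":{"type":"array"},"squeeze":{"type":"number"}},"required":["gripper","linear","twist"]}

```bash
ls; mkdir -p pics; python3 - <<'E'
from workcell import monitor, viewer, bot
import cv2, numpy as np, pickle
s=monitor.observe(); print({k:np.round(v,3).tolist() for k,v in s.items()})
fs={n:viewer.grab_frame(n) for n in("top","side")}
pickle.dump(fs,open("f0.pkl","wb"))
for n,f in fs.items():
    cv2.imwrite(f"pics/{n}0.png",f["img"][:,:,::-1]); print(n,f["K"],f["k1"],f["eye"],f["rotation"])
E
```

```text
pics
{'clock': 0.0, 'qpos': [-1.185, 0.522, -0.036, 1.6, 0.021, 1.021, -0.113], 'qd': [-0.0, 0.001, 0.001, 0.001, -0.0, -0.0, -0.001], 'joint_efforts': [-0.002, -92.712, 1.979, -36.995, 0.018, 0.008, 0.0], 'position': [0.275, 0.561, 0.206], 'tool_rot': [-3.14, 0.0, 2.686], 'force': [0.513, 0.875, -0.353], 'moment': [-0.009, -0.007, -0.056], 'finger_force': 0.0, 'grip_width': 0.085}
top [[389.98222369   0.         257.8188883 ]
 [  0.         389.98222369 188.88830617]
 [  0.           0.           1.        ]] 0.044354056581452084 [ 0.36647667 -0.0520411   1.31317246] [ 0.14105338  0.00835749 -1.55023523]
side [[365.40290887   0.         258.12457789]
 [  0.         365.40290887 190.52946347]
 [  0.           0.           1.        ]] -0.11110551126144126 [ 0.29637057 -0.87209386  0.64354803] [ 0.97395901 -0.01686716 -0.2645789 ]
```

View pics/top0.png

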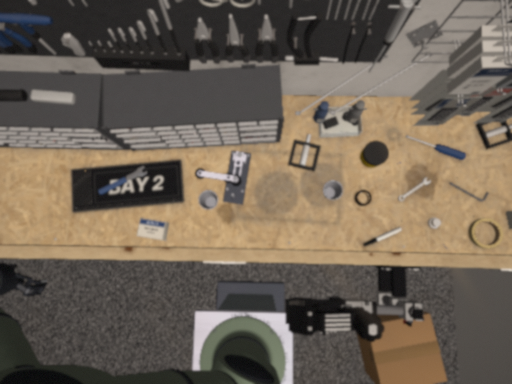

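View pics/side0.png

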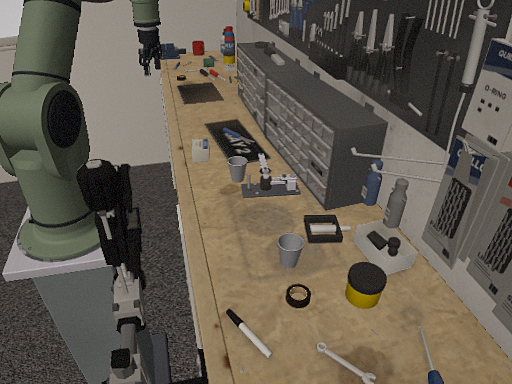

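Top view: the jig pivot is near (236,179), with the arm pointing left to about (200,174). The loose cup is near (208,200), the base cup near (332,190), and the stop post is below the pivot. The side view shows the loose cup at (237,168) and the base cup at (290,250).

```bash
cat > h.py <<'E'
import numpy as np, cv2, pickle
from scipy.spatial.transform import Rotation as R
def ray(f,u,v):
    K=f["K"]; d=np.array([(u-K[0,2])/K[0,0],(v-K[1,2])/K[1,1]]); s=d.copy()
    for _ in range(20): s=d/(1+f["k1"]*(s@s))
    return rot(f)@np.array([s[0],-s[1],-1.])
def rot(f): return R.from_euler("xyz",f["rotation"]).as_matrix()
def onz(f,u,v,z):
    r=ray(f,u,v); e=np.array(f["eye"]); return e+r*(z-e[2])/r[2]
def proj(f,p):
    c=rot(f).T@(np.array(p)-f["eye"]); s=np.array([c[0],-c[1]])/-c[2]; s=s*(1+f["k1"]*(s@s))
    return f["K"][:2,:2]@s+f["K"][:2,2]
def crop(f,x0,y0,x1,y1,k): return cv2.resize(f["img"][y0:y1,x0:x1,::-1],None,fx=k,fy=k,interpolation=cv2.INTER_CUBIC)
E
python3 - <<'E'
from h import *
fs=pickle.load(open("f0.pkl","rb")); t,s=fs["top"],fs["side"]
a=crop(t,180,140,280,220,4); b=crop(t,290,160,380,220,4); 
c=crop(s,215,140,315,220,4); d=crop(s,260,220,320,280,4)
W=np.zeros((600,800,3),np.uint8); W[:320,:400]=a; W[:240,400:760]=b; 
W[320:600,:400]=c[:280]; W[320:560,400:640]=d; cv2.imwrite("pics/crops.png",W)
for n,u,v,z in[("loose rim",208,199,.07),("base rim",332,189,.07),("pivot",236,179,.058),("end",200,174,.058)]: print(n,onz(t,u,v,z).round(3))
E
```

```text
loose rim [0.507 0.121 0.07 ]
base rim [ 0.547 -0.276  0.07 ]
pivot [0.576 0.034 0.058]
end [0.59  0.152 0.058]
```

View pics/crops.png

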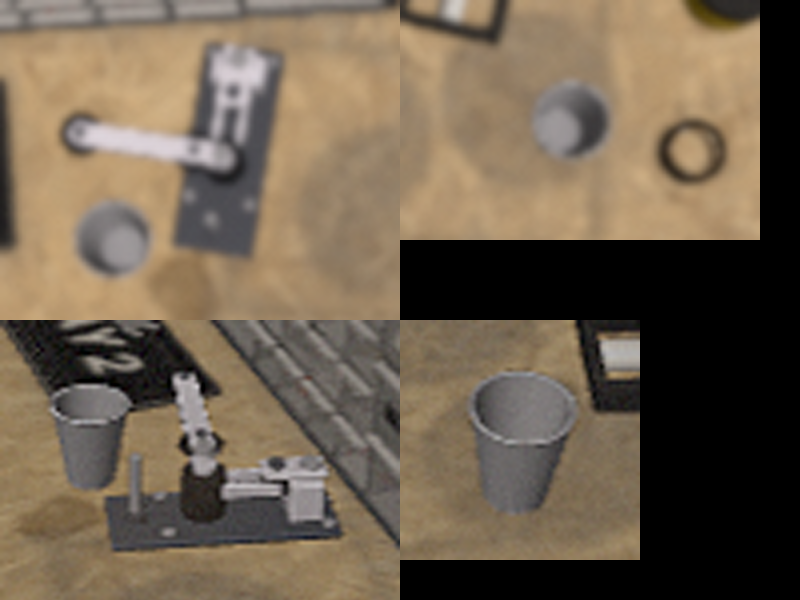

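Crops: the loose rim is centred at about (208,199.2) and the base rim at about (332.4,189.6). The post stands at the left (−x) end of the plate, and the arm is clear of the cup.

```bash
cat >> h.py <<'E'
def tool(s,w):
    "world shift w (m) -> tool cm"
    return (R.from_euler("xyz",s["tool_rot"]).as_matrix().T@np.array(w)*100).round(2)
E
python3 - <<'E'
from h import *
from workcell import monitor
fs=pickle.load(open("f0.pkl","rb")); t=fs["top"]
im=cv2.resize(t["img"],None,fx=4,fy=4,interpolation=cv2.INTER_CUBIC)
sat=cv2.cvtColor(im,cv2.COLOR_RGB2HSV)[:,:,1]; m=(sat<70).astype(np.uint8)
n,l,st,ce=cv2.connectedComponentsWithStats(m)
for (u,v) in[(208,199),(332,190)]:
    i=l[v*4,u*4]; c=max(cv2.findContours((l==i).astype(np.uint8),0,1)[0],key=len)
    (x,y),(a,b),_=cv2.fitEllipse(cv2.convexHull(c)); u2,v2=(x+.5)/4-.5,(y+.5)/4-.5
    print(u2,v2,a/4,b/4,st[i,4]/16,onz(t,u2,v2,.07).round(4))
def C(x,y,z): return onz(t,180+(x+.5)/4-.5,140+(y+.5)/4-.5,z).round(4)
print("end",C(80,131,.069),"pivot",C(225,157,.066),"post",C(211,216,.064),"platecorners",C(208,42,.008),C(284,56,.008),C(252,257,.008),C(174,244,.008))
s=monitor.observe(); print(tool(s,np.r_[.507,.121,.206]-s["position"]))
E
```

```text
207.89312744140625 199.35580444335938 20.11812400817871 20.28253936767578 319.0 [0.5057 0.1214 0.07  ]
332.50640869140625 189.6410675048828 21.829296112060547 21.94515037536621 373.6875 [ 0.545  -0.2777  0.07  ]
end [0.5933 0.1518 0.069 ] pivot [0.5747 0.0338 0.066 ] post [0.5266 0.0439 0.064 ] platecorners [0.684  0.0552 0.008 ] [ 0.673  -0.0102  0.008 ] [0.4997 0.0127 0.008 ] [0.5094 0.0787 0.008 ]
[-4.019e+01 -2.929e+01  1.000e-02]
```

move_arm(
  gripper=[1,1,1,1,1,1,1,1],
  linear=[
    [-3.6,-2.6,0],
    [-3.6,-2.6,0],
    [-3.6,-2.6,0],
    [-3.6,-2.6,0],
    [-3.6,-2.6,0],
    [-3.6,-2.6,0],
    [-3.6,-2.6,0],
    [-3.6,-2.6,0],
  ],
  twist=[0,0,0,0,0,0,0,0],
)

```text
clock: 0.9
position: [0.4426, 0.2459, 0.2063]
tool_rot: [-3.141, -0.0, 2.686]
force: [0.8, 0.2, -0.0]
grip_width: 0.0857
finger_force: 0.0
```

move_arm(
  gripper=[1,1,1,1,1,1],
  linear=[
    [-3.6,-2.6,0],
    [-3.6,-2.6,0],
    [-3.6,-2.6,0],
    [-0.6,-0.7,0],
    [0,0,0],
    [0,0,0],
  ],
  twist=[0,0,0,0,0,0],
)

```text
clock: 1.5
position: [0.5066, 0.1222, 0.2061]
tool_rot: [3.142, -0.001, 2.687]
force: [-0.1, 0.4, -0.3]
grip_width: 0.0852
finger_force: 0.0
```

```bash
python3 - <<'E'
from h import *
from workcell import monitor,viewer
f=viewer.grab_frame("wrist"); s=monitor.observe(); pickle.dump((f,s),open("w1.pkl","wb"))
cv2.imwrite("pics/w1.png",f["img"][:,:,::-1])
print(s["position"],s["tool_rot"],s["force"],f["eye"],proj(f,[.5057,.1214,.07]),proj(f,[.5057,.1214,.0]))
E
```

```text
[0.50652973 0.12260936 0.20616687] [ 3.14140598e+00 -6.16860264e-04  2.68753851e+00] [ 1.23721673 -0.28878831  0.26819691] [0.44144521 0.1535403  0.37414283] [252.96576112 169.82532631] [253.09961323 155.26956656]
```

View pics/w1.png

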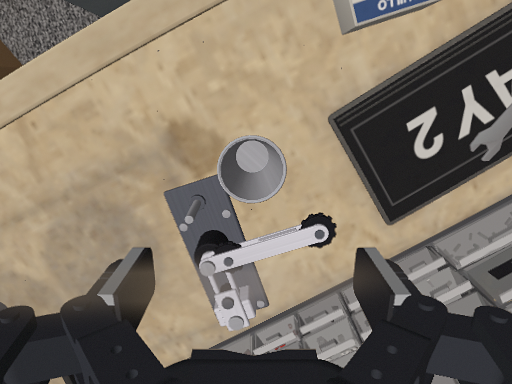

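The wrist view shows the loose rim at (252,169), within 1 px of the prediction. The post top is at (200,199), the pivot bolt at (207,266) and the pulley bolt at (320,233).

move_arm(
  gripper=[1,1,1,1,1,1,1],
  linear=[
    [0,-0.1,4],
    [0,0,4],
    [0,0,3],
    [0,0,3],
    [0,0,2.3],
    [0,0,0],
    [0,0,0],
  ],
  twist=[0,0,0,0,0,0,0],
)

```text
clock: 2.25
position: [0.5064, 0.1212, 0.0437]
tool_rot: [-3.142, -0.0, 2.687]
force: [-0.4, -0.5, 0.3]
grip_width: 0.0857
finger_force: 0.0
```

move_arm(
  gripper=[0.5,0.5,0.5,0.5,0.5,0.5,0.5,0.5],
  linear=[
    [0,0,0],
    [0,0,0],
    [0,0,0],
    [0,0,0],
    [0,0,0],
    [0,0,0],
    [0,0,0],
    [0,0,0],
  ],
  twist=[0,0,0,0,0,0,0,0],
  squeeze=30,
)

```text
clock: 3.05
position: [0.5066, 0.1202, 0.0433]
tool_rot: [-3.141, -0.0, 2.686]
force: [0.1, -0.3, 0.9]
grip_width: 0.0427
finger_force: 0.0
```

```bash
python3 - <<'E'
from h import *
from workcell import monitor,viewer
f=viewer.grab_frame("wrist"); g=viewer.grab_frame("side"); s=monitor.observe(); pickle.dump((f,g,s),open("w2.pkl","wb"))
W=np.zeros((400,800,3),np.uint8); W[:384,:512]=f["img"][:,:,::-1]; c=crop(g,190,100,290,200,2.88); W[:288,512:]=c; cv2.imwrite("pics/w2.png",W)
E
```

```text
(no output)
```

View pics/w2.png

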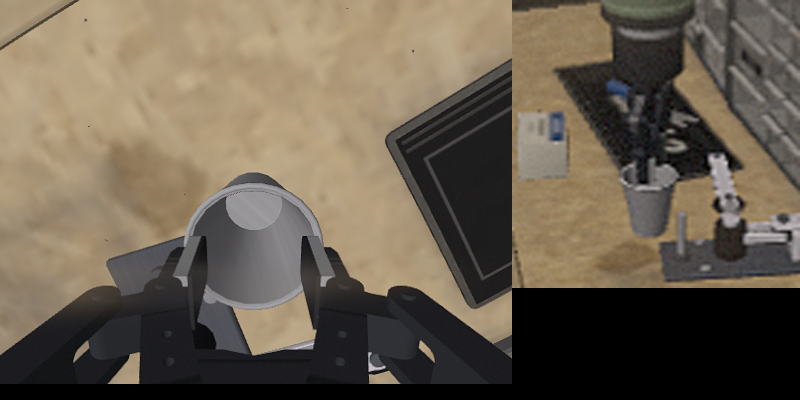

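The wrist view shows the fingers drawn over the mouth, with tips at (207,237) and (302,237). The rim spans x 185–323 and y 183–310. I'll check whether the cup moved or the tips are simply above the rim.

```bash
python3 - <<'E'
from h import *
f,g,s=pickle.load(open("w2.pkl","rb"))
p=np.array(s["position"]); M=R.from_euler("xyz",s["tool_rot"]).as_matrix()
print(p,s["grip_width"],s["finger_force"])
for z in(0,-.006,-.013,-.019,-.03,-.038): print(z,[proj(f,p+M@[dx,dy,z]).round(0).tolist() for dx in(-.011,.011) for dy in(-.0213,.0213)])
for zz in(.07,.08): print("rim ctr",zz,onz(f,254,247,zz), onz(f,185,244,zz),onz(f,323,244,zz),"pred",proj(f,[.5057,.1214,.07]))
E
```

```text
[0.50665749 0.12022466 0.04326791] 0.042961353231714655 0.0
0 [[215.0, 249.0], [294.0, 249.0], [214.0, 210.0], [295.0, 210.0]]
-0.006 [[214.0, 254.0], [295.0, 254.0], [212.0, 214.0], [297.0, 214.0]]
-0.013 [[212.0, 260.0], [297.0, 260.0], [211.0, 219.0], [299.0, 220.0]]
-0.019 [[211.0, 266.0], [298.0, 266.0], [209.0, 224.0], [300.0, 224.0]]
-0.03 [[208.0, 278.0], [301.0, 278.0], [206.0, 234.0], [303.0, 234.0]]
-0.038 [[206.0, 288.0], [304.0, 288.0], [204.0, 242.0], [306.0, 242.0]]
rim ctr 0.07 [0.5037721  0.12130082 0.07      ] [0.48874005 0.09382954 0.07      ] [0.51623295 0.15002483 0.07      ] pred [256.05726492 250.36540127]
rim ctr 0.08 [0.49935863 0.1234524  0.08      ] [0.48539087 0.09792612 0.08      ] [0.51093724 0.15014271 0.08      ] pred [256.05726492 250.36540127]
```

move_arm(
  gripper=[0.5,0.5,1,1,1,1,1],
  linear=[
    [0,0,-3],
    [0,0,-1],
    [0,0,0],
    [0,0,0],
    [0,0,0],
    [0,0,0],
    [0,0,0],
  ],
  twist=[0,0,0,0,0,0,0],
)

```text
clock: 3.85
position: [0.5064, 0.1202, 0.0828]
tool_rot: [-3.141, -0.001, 2.686]
force: [0.2, -0.0, 0.4]
grip_width: 0.0855
finger_force: 0.0
```

```bash
python3 - <<'E'
from h import *
from workcell import monitor,viewer
f=viewer.grab_frame("wrist"); s=monitor.observe(); pickle.dump((f,s),open("w3.pkl","wb"))
cv2.imwrite("pics/w3.png",f["img"][:,:,::-1])
p=np.array(s["position"]); M=R.from_euler("xyz",s["tool_rot"]).as_matrix()
print(p,s["grip_width"],s["finger_force"],proj(f,[.5057,.1214,.07]))
for z in(0,-.013,-.019,-.03,-.038): print(z,[proj(f,p+M@[dx,dy,z]).round(0).tolist() for dx in(-.011,.011) for dy in(-.0425,.0425)])
E
```

```text
[0.50646697 0.12015751 0.0829361 ] 0.08533592256767063 0.0 [255.90391529 218.81700812]
0 [[176.0, 249.0], [333.0, 249.0], [173.0, 210.0], [336.0, 210.0]]
-0.013 [[171.0, 260.0], [339.0, 260.0], [167.0, 219.0], [342.0, 220.0]]
-0.019 [[168.0, 266.0], [342.0, 266.0], [164.0, 224.0], [345.0, 224.0]]
-0.03 [[162.0, 278.0], [347.0, 278.0], [158.0, 234.0], [352.0, 234.0]]
-0.038 [[157.0, 287.0], [352.0, 288.0], [153.0, 242.0], [357.0, 242.0]]
```

View pics/w3.png

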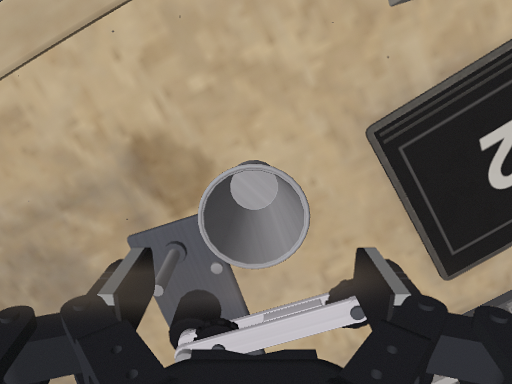

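The cup has not moved (rim centre at (254,217)). With the gripper open, the finger tips show at (153,250) and (357,250), about 40 mm behind the TCP, so the first close passed over the rim. I'll go lower.

move_arm(
  gripper=[1,1,1,1,0.5,0.5,0.5,0.5],
  linear=[
    [0,0.1,3],
    [0,0,2.4],
    [0,0,1.5],
    [0,0,0],
    [0,0,0],
    [0,0,0],
    [0,0,0],
    [0,0,0],
  ],
  twist=[0,0,0,0,0,0,0,0],
  squeeze=30,
)

```text
clock: 4.7
position: [0.5078, 0.1211, 0.0156]
tool_rot: [3.14, 0.001, 2.685]
force: [-1.1, -1.7, 8.0]
grip_width: 0.0598
finger_force: 30.6
```

move_arm(
  gripper=[0.5,0.5,0.5],
  linear=[
    [0,0,0],
    [0,0,0],
    [0,0,0],
  ],
  twist=[0,0,0],
)

```text
clock: 5.0
position: [0.5078, 0.1211, 0.0156]
tool_rot: [3.14, 0.001, 2.685]
force: [-1.1, -1.6, 7.7]
grip_width: 0.0598
finger_force: 30.7
```

move_arm(
  gripper=[0.5,0.5,0.5,0.5,0.5,0.5,0.5,0.5],
  linear=[
    [0,0,-1.5],
    [0,0,-2],
    [0,0,-3],
    [0,0,-3.5],
    [0,0,-4],
    [0,0,-3],
    [0,0,-1.5],
    [0,0,0],
  ],
  twist=[0,0,0,0,0,0,0,0],
)

```text
clock: 5.8
position: [0.5082, 0.1214, 0.2022]
tool_rot: [3.138, 0.003, 2.686]
force: [-0.8, -0.2, -2.3]
grip_width: 0.0593
finger_force: 32.7
```

move_arm(
  gripper=[0.5,0.5,0.5,0.5,0.5,0.5,0.5,0.5],
  linear=[
    [-1,-1.7,0],
    [-2,-3.4,0],
    [-2.4,-4,0],
    [-2.4,-4,0],
    [-2.4,-4,0],
    [-2.4,-4,0],
    [-2.4,-4,0],
    [-2.3,-3.6,0],
  ],
  twist=[0,0,0,0,0,0,0,0],
)

```text
clock: 6.6
position: [0.5354, -0.215, 0.1989]
tool_rot: [-3.141, -0.0, 2.685]
force: [1.7, 0.4, -1.2]
grip_width: 0.0596
finger_force: 32.8
```

move_arm(
  gripper=[0.5,0.5,0.5,0.5,0.5],
  linear=[
    [-2,-3,0],
    [-1,-1.5,0],
    [-0.6,-1,0],
    [0,0,0],
    [0,0,0],
  ],
  twist=[0,0,0,0,0],
)

```text
clock: 7.1
position: [0.5444, -0.2764, 0.1991]
tool_rot: [3.141, -0.001, 2.687]
force: [-0.3, -0.3, -1.2]
grip_width: 0.0594
finger_force: 32.8
```

```bash
python3 - <<'E'
from h import *
from workcell import monitor,viewer
fr={n:viewer.grab_frame(n) for n in("top","side","wrist")}; s=monitor.observe(); pickle.dump((fr,s),open("w4.pkl","wb"))
W=np.zeros((600,800,3),np.uint8); W[:384,:512]=fr["wrist"]["img"][:,:,::-1]
W[:288,512:800]=crop(fr["top"],296,154,368,226,4); W[300:600,512:800]=crop(fr["side"],242,180,338,280,3)
cv2.imwrite("pics/w4.png",W)
print(s["position"],s["tool_rot"],s["force"],s["grip_width"],s["finger_force"],proj(fr["wrist"],[.545,-.2777,.07]),proj(fr["side"],[.545,-.2777,.07]),proj(fr["side"],[.545,-.2777,.0]))
E
```

```text
[ 0.54449853 -0.27649275  0.1994105 ] [ 3.14112281e+00 -5.85096000e-05  2.68752680e+00] [ 0.01684701  0.92768689 -1.12568977] 0.05959011451737559 32.76818705024198 [252.94323684 173.18090117] [290.15657953 240.38965452] [288.19624084 261.71684347]
```

View pics/w4.png

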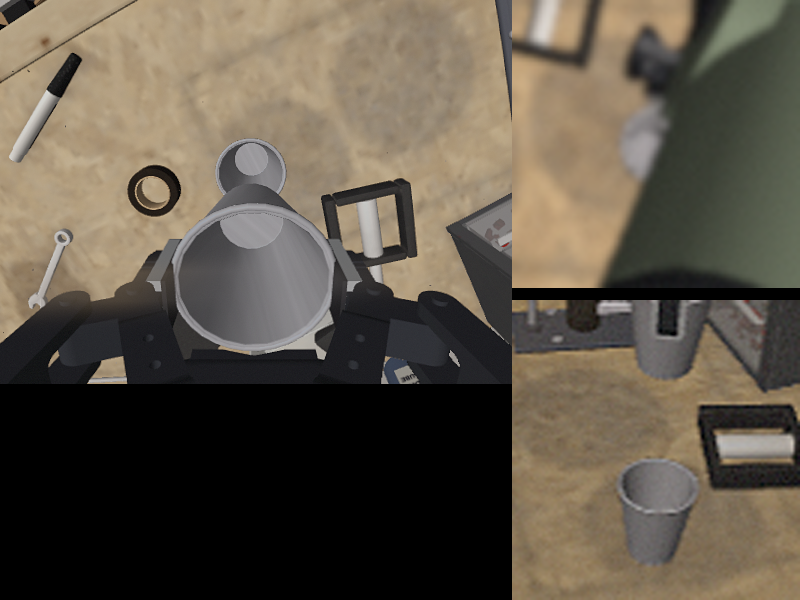

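Wrist view: the base rim is centred at about (251,172). The held rim is at about (255,278), with its floor near (252,217), and the cup hangs upright between the pads.

```bash
python3 - <<'E'
from h import *
fr,s=pickle.load(open("w4.pkl","rb")); f=fr["wrist"]
h=onz(f,255,278,.2535); b=onz(f,251,172,.07); fl=onz(f,252,217,.1875)
print("held",h,"base",b,"floor",fl,"shift",tool(s,b-h),"to avg base",tool(s,(b+[.545,-.2777,.07])/2-h))
print("rim width", np.linalg.norm(onz(f,173,278,.2535)-onz(f,337,278,.2535)),np.linalg.norm(onz(f,216,172,.07)-onz(f,286,172,.07)), np.linalg.norm(onz(f,220,217,.1875)-onz(f,284,217,.1875)))
E
```

```text
held [ 0.54126031 -0.27467375  0.2535    ] base [ 0.5432667  -0.27878267  0.07      ] floor [ 0.54150251 -0.27636507  0.1875    ] shift [-0.36 -0.29 18.35] to avg base [-0.42 -0.2  18.35]
rim width 0.06207232068852347 0.06246607754274548 0.03593233251262804
```

move_arm(
  gripper=[0.5,0.5,0.5,0.5,0.5,0.5,0.5,0.5],
  linear=[
    [-0.36,-0.26,0],
    [0,0,2.5],
    [0,0,3],
    [0,0,2.5],
    [0,0,2],
    [0,0,1.5],
    [0,0,1],
    [0,0,0],
  ],
  twist=[0,0,0,0,0,0,0,0],
)

```text
clock: 8.05
position: [0.546, -0.2816, 0.0734]
tool_rot: [-3.141, -0.001, 2.686]
force: [-0.1, -0.0, -1.2]
grip_width: 0.0593
finger_force: 32.8
```

move_arm(
  gripper=[0.5,0.5,0.5,0.5,0.5,0.5],
  linear=[
    [0,0,1],
    [0,0,0.7],
    [0,0,0.6],
    [0,0,0.4],
    [0,0,0],
    [0,0,0],
  ],
  twist=[0,0,0,0,0,0],
)

```text
clock: 8.65
position: [0.5464, -0.2819, 0.0474]
tool_rot: [-3.142, 0.0, 2.686]
force: [0.3, 0.9, -1.0]
grip_width: 0.0594
finger_force: 32.8
```

move_arm(
  gripper=[0.5,0.5,0.5,0.5,0.5],
  linear=[
    [0,0,0.3],
    [0,0,0.3],
    [0,0,0],
    [0,0,0],
    [0,0,0],
  ],
  twist=[0,0,0,0,0],
)

```text
clock: 9.15
position: [0.5462, -0.282, 0.0413]
tool_rot: [-3.141, -0.0, 2.686]
force: [0.8, 1.1, -1.2]
grip_width: 0.0597
finger_force: 32.8
```

Nearly seated (cup underside about 26 mm, no contact force yet). I'll release it and lift straight up.

move_arm(
  gripper=[0.5,0.8,1,1,1,1,1],
  linear=[
    [0,0,0.2],
    [0,0,0],
    [0,0,0],
    [0,0,0],
    [0,0,0],
    [0,0,0],
    [0,0,0],
  ],
  twist=[0,0,0,0,0,0,0],
)

```text
clock: 9.85
position: [0.5463, -0.2819, 0.0393]
tool_rot: [-3.142, 0.0, 2.686]
force: [0.2, -1.0, -0.6]
grip_width: 0.0858
finger_force: 0.0
```

move_arm(
  gripper=[1,1,1,1,1,1],
  linear=[
    [0,0,-2],
    [0,0,-3],
    [0,0,-4],
    [0,0,-4],
    [0,0,-2.5],
    [0,0,0],
  ],
  twist=[0,0,0,0,0,0],
)

```text
clock: 10.45
position: [0.5478, -0.2827, 0.198]
tool_rot: [3.141, 0.006, 2.686]
force: [0.4, -0.4, 0.1]
grip_width: 0.0854
finger_force: 0.0
```

```bash
python3 - <<'E'
from h import *
from workcell import monitor,viewer
fr={n:viewer.grab_frame(n) for n in("side","wrist")}; s=monitor.observe(); pickle.dump((fr,s),open("w5.pkl","wb"))
W=np.zeros((400,800,3),np.uint8); W[:384,:512]=fr["wrist"]["img"][:,:,::-1]
W[:300,512:800]=crop(fr["side"],242,180,338,280,3)
cv2.imwrite("pics/w5.png",W)
print(s["position"],s["force"],proj(fr["wrist"],[.544,-.2782,.07]),proj(fr["wrist"],[.544,-.2782,.093]))
E
```

```text
[ 0.54636833 -0.2818438   0.19450101] [ 0.10136633  0.41113361 -0.6276427 ] [256.72737001 167.62427501] [256.97164864 174.0530538 ]
```

View pics/w5.png

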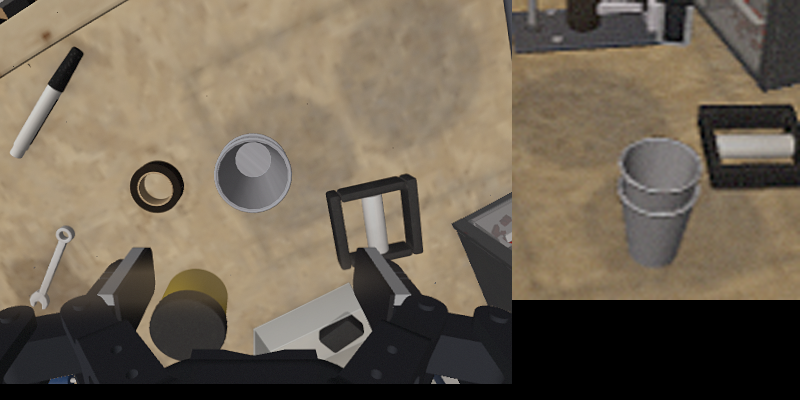

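Nested: concentric rims at (253,172) in the wrist view, and the side view shows one ring standing above the other, upright. Next I'll work out the cage geometry.

```bash
python3 - <<'E'
from h import *
from workcell import monitor
f,_=pickle.load(open("w1.pkl","rb")); t=pickle.load(open("f0.pkl","rb"))["top"]
pv,en,po=onz(f,207,266,.068),onz(f,320,233,.069),onz(f,200,199,.064); print("wrist est pivot,end,post",pv,en,po)
P=(pv[:2]+[.5747,.0338])/2; E=(en[:2]+[.5933,.1518])/2; d=E-P; L=np.hypot(*d); d/=L; th=np.arctan2(d[1],d[0])
print("P",P,"E",E,"L",L,"arm dir deg",np.degrees(th))
s=monitor.observe(); M=R.from_euler("xyz",s["tool_rot"]).as_matrix(); tx=np.degrees(np.arctan2(M[1,0],M[0,0]))
print("tool x deg",tx,"twist",tx-np.degrees(th),"q",np.round(s["qpos"],2),s["position"])
G=np.r_[P+d*.083,s["position"][2]]; print("grip",G,"shift now",tool(s,G-s["position"]))
print("cabinet front",onz(t,240,148,.0),onz(t,240,148,.05))
E
```

```text
wrist est pivot,end,post [0.57469619 0.03634017 0.068     ] [0.5907339  0.15208337 0.069     ] [0.51041952 0.06285632 0.064     ]
P [0.5746981  0.03507009] E [0.59201695 0.15194168] L 0.11814784333354521 arm dir deg 81.57085158424985
tool x deg 153.88784822107732 twist 72.31699663682747 q [ 0.25  0.52  0.19  1.65 -0.12  0.98  1.6 ] [ 0.54636833 -0.2818438   0.19450101]
grip [0.58686476 0.11717351 0.19450101] shift now [ 1.393e+01  3.761e+01 -1.000e-02]
cabinet front [0.69401941 0.02719572 0.        ] [0.68154798 0.02417872 0.05      ]
```

move_arm(
  gripper=[1,1,1,1,1,1,1,1],
  linear=[
    [0.8,2,0],
    [1.6,4.3,0],
    [1.6,4.3,0],
    [1.6,4.3,0],
    [1.6,4.3,0],
    [1.6,4.3,0],
    [1.6,4.3,0],
    [1.6,4.3,0],
  ],
  twist=[0,0,0,0,0,0,0,0],
)

```text
clock: 11.35
position: [0.5792, 0.061, 0.1931]
tool_rot: [-3.14, -0.001, 2.686]
force: [0.9, -1.5, 0.6]
grip_width: 0.0855
finger_force: 0.0
```

move_arm(
  gripper=[0.45,0.45,0.45,0.45,0.45,0.45,0.45,0.45],
  linear=[
    [1.2,3.5,0],
    [0.7,2,0],
    [0,0,0],
    [0,0,0],
    [0,0,0],
    [0,0,0],
    [0,0,0],
    [0,0,0],
  ],
  twist=[0,0,8,8,8,8,8,8],
)

```text
clock: 12.15
position: [0.5864, 0.1168, 0.1929]
tool_rot: [-3.14, 0.0, 1.842]
force: [0.0, -0.1, 0.1]
grip_width: 0.0384
finger_force: 0.0
```

move_arm(
  gripper=[0.45,0.45,0.45,0.45,0.45],
  linear=[
    [0,0,0],
    [0,0,0],
    [0,0,0],
    [0,0,0],
    [0,0,0],
  ],
  twist=[8,8,8,0.3,0],
)

```text
clock: 12.65
position: [0.5866, 0.117, 0.1934]
tool_rot: [-3.14, 0.001, 1.428]
force: [0.0, -0.3, 0.2]
grip_width: 0.0386
finger_force: 0.0
```

```bash
python3 - <<'E'
from h import *
from workcell import monitor,viewer
f=viewer.grab_frame("wrist"); s=monitor.observe(); pickle.dump((f,s),open("w6.pkl","wb"))
cv2.imwrite("pics/w6.png",f["img"][:,:,::-1])
G=np.r_[.58686,.11717,.012]
print(s["position"],s["tool_rot"],s["force"],s["grip_width"],s["qpos"],"shift",tool(s,G-s["position"]),[proj(f,p) for p in ([.5747,.0351,.068],[.592,.1519,.069],[.58686,.11717,.066])])
E
```

```text
[0.58673709 0.11690711 0.19366649] [-3.14079385e+00  6.34173238e-04  1.42799538e+00] [-0.01472157 -0.20289017 -0.59350724] 0.03845817926634011 [-0.60665383  0.53295141  0.45489238  1.70386051 -0.27378483  0.96927049
 -0.19291825] shift [ 0.04  0.02 18.17] [array([253.29130079, 257.11597244]), array([253.94261021, 132.43084637]), array([253.7381224 , 171.77754786])]
```

View pics/w6.png

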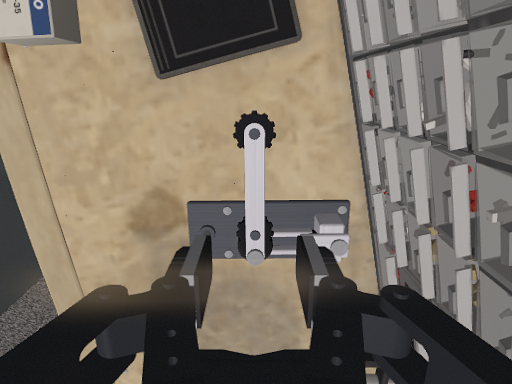

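The wrist view shows the arm vertical at x=254, midway between the fingers. The pulley bolt (254,133) and pivot (255,257) match the predictions, so I'll descend astride the arm.

move_arm(
  gripper=[0.45,0.45,0.45,0.45,0.45,0.45,0.45,0.45],
  linear=[
    [0,0,3],
    [0,0,4],
    [0,0,4],
    [0,0,3],
    [0,0,2],
    [0,0,1.5],
    [0,0,0.6],
    [0,0,0],
  ],
  twist=[0,0,0,0,0,0,0,0],
  squeeze=60,
)

```text
clock: 13.5
position: [0.5869, 0.1168, 0.0131]
tool_rot: [-3.141, 0.0, 1.425]
force: [0.4, -0.9, 0.1]
grip_width: 0.0383
finger_force: 0.0
```

move_arm(
  gripper=[0.45,0.45,0.45,0.45,0.45,0.45,0.45,0.45],
  linear=[
    [0,-0.5,0],
    [0,-0.5,0],
    [-0.03,-0.72,0],
    [-0.03,-0.72,0],
    [-0.03,-0.72,0],
    [-0.03,-0.72,0],
    [-0.03,-0.72,0],
    [0,0,0],
  ],
  twist=[0,0,-5,-5,-5,-5,-5,0],
)

```text
clock: 14.3
position: [0.5415, 0.116, 0.0143]
tool_rot: [3.14, -0.0, 1.862]
force: [3.3, 0.3, 0.6]
grip_width: 0.0385
finger_force: 1.6
```

move_arm(
  gripper=[0.45,0.45,0.45,0.45,0.45,0.45,0.45,0.45],
  linear=[
    [-0.16,-0.73,0],
    [-0.16,-0.73,0],
    [-0.16,-0.73,0],
    [-0.16,-0.73,0],
    [-0.16,-0.73,0],
    [-0.16,-0.73,0],
    [-0.16,-0.73,0],
    [0,0,0],
  ],
  twist=[-5,-5,-5,-5,-5,-5,-5,0],
)

```text
clock: 15.1
position: [0.5044, 0.0805, 0.0138]
tool_rot: [3.141, -0.0, 2.471]
force: [0.7, 7.0, -0.4]
grip_width: 0.0383
finger_force: 2.7
```

move_arm(
  gripper=[0.45,0.45,0.45,0.45,0.45],
  linear=[
    [-0.16,-0.73,0],
    [-0.16,-0.73,0],
    [-0.16,-0.73,0],
    [0,0,0],
    [0,0,0],
  ],
  twist=[-5,-5,-5,0,0],
)

```text
clock: 15.6
position: [0.4965, 0.0603, 0.0136]
tool_rot: [3.141, -0.0, 2.729]
force: [-0.7, 6.1, -1.1]
grip_width: 0.0385
finger_force: 3.0
```

move_arm(
  gripper=[0.45,0.45,0.45],
  linear=[
    [0,-0.3,0],
    [0,0,0],
    [0,0,0],
  ],
  twist=[0,0,0],
)

```text
clock: 15.9
position: [0.4958, 0.0588, 0.0136]
tool_rot: [3.139, 0.0, 2.73]
force: [0.9, 14.1, -1.8]
grip_width: 0.0385
finger_force: 6.0
```

move_arm(
  gripper=[0.45,0.45,0.45],
  linear=[
    [0,-0.3,0],
    [0,0,0],
    [0,0,0],
  ],
  twist=[0,0,0],
)

```text
clock: 16.2
position: [0.4956, 0.0581, 0.0137]
tool_rot: [3.137, 0.001, 2.732]
force: [5.3, 24.3, -8.4]
grip_width: 0.0384
finger_force: 12.5
```

```bash
python3 - <<'E'
from h import *
from workcell import monitor,viewer
fr={n:viewer.grab_frame(n) for n in("top","side","wrist")}; s=monitor.observe()
W=np.zeros((600,800,3),np.uint8); W[:384,:512]=fr["wrist"]["img"][:,:,::-1]
W[:288,512:800]=crop(fr["side"],220,140,316,236,3); W[300:600,512:800]=crop(fr["side"],242,190,338,290,3); W[390:600,:400]=crop(fr["top"],180,150,380,255,2)
cv2.imwrite("pics/w7.png",W); print(s["force"],s["finger_force"],np.abs(s["qd"]).max(),s["clock"])
E
```

```text
[ 5.05901748 24.89988099 -7.52122932] 12.490785419940948 0.0023594960797210266 16.35
```

View pics/w7.png

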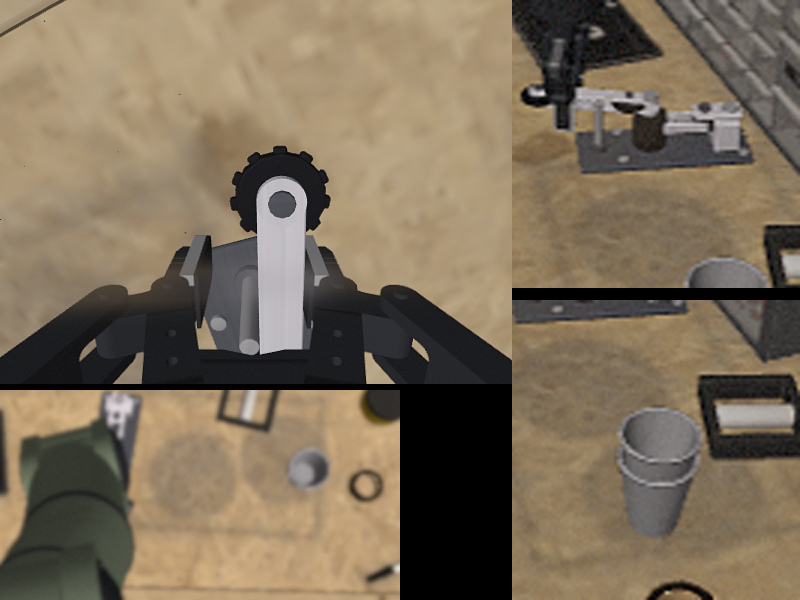

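The wrist view shows the arm resting against the post (post top at about (250,345), touching the arm edge at x≈260) with the right finger on the arm. The side view shows the cups still nested at (660,470). Handing in.

```bash
python3 -c "
from workcell import bot
print(bot.job_done())"
```

```text
the job is handed in; nothing more can be done
None
```

I nested the loose cup upright in the base cup and released it. The cage arm is held against its stop post (about 25 N at the wrist), and I handed the job in at about 16.4 s; the hand-in returned no verdict.

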